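# Raise the radio desk microphone to its top button hole

### The job

The desk microphone on the radio table is too low. Lift its telescoping post straight up to the top hole (the one between the yellow rings), then turn it slowly clockwise (seen from above) until you feel the sprung brass button pop out through that hole; stop turning at once, do not force it, let go and leave the other things on the desk where they are.

Things in the scene. Friction and masses are not known exactly. Their poses are not given: they have to be found in the camera images.
- stand: fixed steel foot of the microphone stand, a disc 150 mm across and 20 mm high, screwed to the desk; origin at the centre of its underside, on the desk; z up along the post's axis. Its own turn (x axis) varies by 20 degrees about the world's
- tube_top (a point): centre of the upper end of the fixed outer steel tube (27 mm inside, 33 mm outside) that stands on the foot, 165 mm above the desk; it shares the stand's axis. The inner tube slides and turns in it
- top_hole_level (a point): point on the post's axis at the height of the top hole, 135 mm above the desk. The outer tube has two 13 mm holes, one 40 mm above the other; yellow rings are painted just below and above the top one. The side they were drilled on is not measured: it lies from 26 degrees clockwise to 14 degrees anticlockwise (from above) of the stand's +x axis
- knob (a point): centre of the black rubber grip knob on top of the inner tube: round, 40 mm in diameter, 37 mm tall, axis vertical, on the post's axis. Its height over the desk is 215 mm + mic_lift, so 305 mm at the top hole. It turns with the inner tube; its x axis points to the button's side, its -x axis along the boom
- boom_root (a point): root of the microphone's boom, a 10 mm horizontal rod on the clamp (31 mm in diameter) under the knob, 32 mm below the knob's centre, on the side opposite the button
- microphone (a point): middle of the microphone on its boom, up to 34 mm thick, its far end 152 mm from the post's axis, its top 15 mm below the knob's centre; carried by the inner tube
- mic_button: brass sprung button, 9 mm across, domed, in the inner tube 170 mm below the knob's centre; origin at its tip: about 14 mm from the axis pressed in by the wall (3 N), 18.5 mm popped out. It starts pressed in, 37 to 100 degrees of clockwise turn short of the holes. Out, it blocks turning (play 5 degrees each way) and lifting (play 2 mm). Over 70 N (1 N m of twist) breaks it
- mic_lift (a joint): height of the inner tube in m: 0 fully down, 0.050 button level with the lower hole (turning there would lock it in the wrong hole), 0.090 level with the top hole, 0.106 end stop. At the start it is below 0.03. Friction of 6 N holds it at any height; the moving parts weigh about 0.35 kg. Turning takes under 0.1 N m; as the dome enters a hole it first pulls ahead a little
- handheld: black hand-held radio, standing, 34 x 56 x 105 mm with a stub aerial to 148 mm; origin at the centre of its underside; leave alone
- mug: blue mug, 80 mm across, 92 mm high, origin at the centre of its underside; leave alone
- stamp: wooden rubber stamp, 42 mm across, 71 mm high, origin at the centre of its underside; leave alone
There are look-alikes about, which are no part of the job. Several things have the shape of the stand; the one meant has the colours described above.

How it is judged:
By the outcome, as a careful person would: the job done as asked, in the order asked, and still so for the second after the job is handed in, with the robot touching nothing.
It also fails if it takes over 64 s, if anything falls off the work surface, if the arm or the gripper's body presses on something with over 40 N, if the wrist force passes 120 N, or if a joint passes its speed limit or range.

### The arm

A 7-joint arm with a two-finger parallel gripper is mounted at the origin on the work surface. World frame = base frame: x ahead of the robot, y to its left, z up, the work surface at z = 0. Lengths are in m, angles in rad, forces in N, time in s.
With the tool pointing down it reaches from about 0.4 to 0.875 m from the base axis. Payload 19.3 kg.
Tool frame: the origin (TCP) lies at the very end of the fingers, on their centre line; the grasp point (between the pads) lies 19 mm behind it; z points along the fingers, y is the line along which they close (so a half turn about z gives the same grasp; the last joint's range is limited). The gripper opens to 85 mm and grips with 20 to 120 N. Pads are 22 mm wide; open, the fingers measure 114 mm over their backs; the gripper's body (76 mm by 85 mm) begins 54 mm behind the grasp point. The pads swing forward as they close: fully open they stand 13 mm farther back than shut.
Start: joints at [1.11, 0.521, -0.036, 1.599, 0.021, 1.021, -0.113], TCP at [0.238, -0.578, 0.209] pointing down, gripper open.
Joint ranges: [-2.91, 2.91], [-0.3, 2.13], [-1.5, 1.42], [0.17, 2.43], [-1.26, 4.41], [0.16, 1.93], [-2.52, 2.52]. Speed limits (rad/s): [1.89, 1.89, 2.39, 2.39, 3.01, 3.01, 3.01].

### API

Orientations are given as [roll, pitch, yaw] about the fixed x, y, z axes, in that order (R = Rz(yaw) Ry(pitch) Rx(roll)).
In Python, from workcell import bot gives the robot as it stands. The module is installed in compiled form; this text tells all that it offers.
- The arm moves only by the tool apply_moves, never from a script. Its arguments are lists of equal length, an entry for each row: "claw": the finger opening in m, from 0 to 0.0854; "xyz": the shift along the tool's x, y, z in m, a list of three; "twist": the turn, a rotation vector about the tool's x, y, z in rad, a list of three. A call has 1 to 20 rows; each row shifts and turns the commanded pose from where the row before left it, along the tool's axes as they then stand; what a row does not reach is not made up. A row lasts 1/10 s, in which the tool goes at most 50 mm and 8.59 degrees, less where a joint would pass 70% of its speed; a pose out of reach is approached as far as the arm can. A call with a gripper value outside its range is refused whole. The fingers move at their own pace and stop on an object; "force" is the grip in N (left out, the last holds). Time passes only in rows, so rows that do not move let the fingers close. It gives the time, the measured TCP pose, the force, the opening and the grip force at its end, in the units of the state.
- bot.observe(): the state, without advancing time (a new reading comes with each control period).
- bot.grab_frame(name): name is "side" or "top"; returns a dict with "img" (420x560x3 uint8, red, green, blue), "vfov" (degrees; the focal length in pixels is half the picture's height over the tangent of half this angle, whatever the lens; pixels are square), "cx", "cy" (the principal point, pixels), "view" (4x4, takes a point from world to camera coordinates). Camera axes: x right, y up, looking along -z (the intrinsics and any distortion apply to the point x, -y, -z); pixel columns grow to the right and rows downward; lengths in m; the calibration is good to about 2 mm. A picture is of the moment at which its call begins. There is no depth.
- bot.job_done(): hands the job in; it is judged then, once.
Trained networks look in the newest picture that a camera, given by its name, has taken for a name from the list of things; names that differ only in an ending like _2 or _b are one class to them, and where a whole thing is asked for, a point or a joint stands for the part that bears it (a point fixed in the world has none). Each returns a list of dicts, best first, with "score" (0 to 1); they miss things now and then, are a little off and sometimes report something else, mostly with a low value. They report only what shows in the picture. A call takes as long as a camera call. They do not tell look-alikes from the thing itself.
- bot.find_in(camera, query): "position" ([x, y, z] in m, in world coordinates, good to about 4 mm: the middle of the surface that is visible of it).
The state is a dict: "clock": time; "qpos": joint angles; "qd": joint speeds; "joint_efforts": joint torques, N m; "position": TCP position; "tool_rot": TCP orientation; "force": force on the tool from outside, world axes, zero at the start; "moment": the same for the moment, N m; "grip_width": finger opening in m; "finger_force": force on a finger pad.
Only numpy, scipy, OpenCV 4.12 (cv2) and the standard library are available. Lean on these libraries where they do the work, as an engineer would, in place of code of your own. Each camera call takes 0.05 s, during which the arm holds its last target. There are 200 camera calls.

## Working session

There is one attempt and no reset: what is moved stays moved. The work goes in short steps, Python scripts to look and compute and a tool call to move; the robot and the scene stay as the last step left them, time stands still between calls to the robot, and variables do not carry over. Pictures are saved under pics/ and viewed, at most 10 in all, crops included, and the job is handed in when it is done.

Besides the shell and the picture viewer there is one more tool, called after ">>>" in YAML: its name, and indented under it one key for each argument. apply_moves: Moves the arm, as the interface text tells. Its arguments: {"type":"object","properties":{"claw":{"type":"array"},"xyz":{"type":"array"},"twist":{"type":"array"},"force":{"type":"number"}},"required":["claw","xyz","twist"]}

```bash
mkdir -p pics; python3 - <<'E'
from workcell import bot
import cv2,numpy as np
print({k:np.round(v,3).tolist() for k,v in bot.observe().items()})
for c in("side","top"):
    f=bot.grab_frame(c); cv2.imwrite(f"pics/{c}0.png",f["img"][:,:,::-1])
    print(c,f["vfov"],f["cx"],f["cy"],np.round(f["view"],3).tolist(),[k for k in f])
    for q in("stand","knob","microphone","mic_button","handheld","mug","stamp","boom_root","tube_top"):
        try:
            for d in bot.find_in(c,q)[:4]: print(c,q,np.round(d["position"],3),round(d["score"],2))
        except Exception as e: print(q,e)
E
```

```text
{'clock': 0.0, 'qpos': [1.11, 0.522, -0.036, 1.6, 0.021, 1.021, -0.113], 'qd': [0.0, -0.0, -0.002, -0.001, 0.002, -0.001, 0.001], 'joint_efforts': [0.002, -92.711, 1.981, -36.992, 0.018, 0.008, 0.0], 'position': [0.238, -0.578, 0.209], 'tool_rot': [-3.14, 0.0, 0.391], 'force': [-0.129, -0.076, 0.584], 'moment': [0.015, 0.006, 0.022], 'finger_force': 0.0, 'grip_width': 0.085}
side 53.24610857990288 279.8494872604787 211.17393565717214 [[-0.811, -0.586, -0.008, 0.449], [0.462, -0.648, 0.605, -0.271], [-0.36, 0.487, 0.796, -1.364], [0.0, 0.0, 0.0, 1.0]] ['img', 'vfov', 'cx', 'cy', 'view']
side stand [0.575 0.043 0.017] 0.91
side stand [0.739 0.482 0.024] 0.82
side stand [ 0.264 -0.349  0.018] 0.77
side knob [0.742 0.481 0.19 ] 0.93
side knob [ 0.258 -0.351  0.185] 0.81
side knob [0.574 0.02  0.199] 0.79
side knob [ 0.432 -0.293  0.019] 0.18
side microphone [ 0.257 -0.35   0.187] 0.91
side microphone [0.737 0.48  0.19 ] 0.8
side mic_button [0.576 0.041 0.016] 0.59
side handheld [0.432 0.313 0.088] 0.73
side stamp [ 0.432 -0.292  0.02 ] 0.58
side stamp [0.58  0.018 0.2  ] 0.53
side boom_r
[... 504 characters left out ...]
203] 0.58
top stand [0.74  0.47  0.022] 0.56
top knob [ 0.556 -0.018  0.205] 0.91
top knob [ 0.258 -0.352  0.192] 0.9
top knob [0.738 0.471 0.192] 0.88
top microphone [0.731 0.47  0.195] 0.79
top microphone [ 0.566 -0.02   0.2  ] 0.64
top microphone [ 0.251 -0.35   0.191] 0.57
top handheld [0.441 0.294 0.105] 0.83
top mug [ 0.593 -0.342  0.041] 0.92
top mug [ 0.565 -0.025  0.21 ] 0.42
top mug [ 0.562 -0.018  0.205] 0.31
top stamp [ 0.431 -0.29   0.02 ] 0.67
top boom_root [ 0.562 -0.026  0.206] 0.91
top boom_root [ 0.257 -0.349  0.195] 0.89
top boom_root [0.734 0.472 0.19 ] 0.61
top tube_top [0.573 0.027 0.017] 0.82
top tube_top [0.744 0.468 0.022] 0.64
top tube_top [ 0.266 -0.35   0.02 ] 0.6
```

View pics/side0.png

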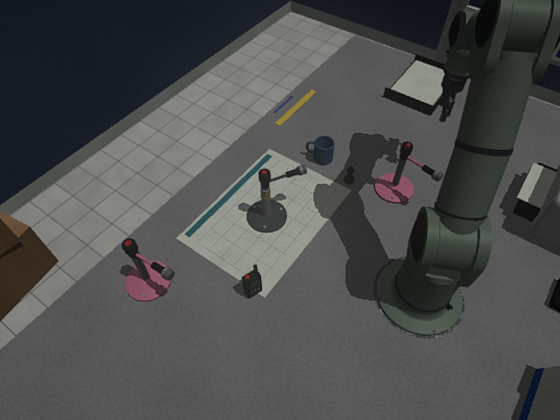

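View pics/top0.png

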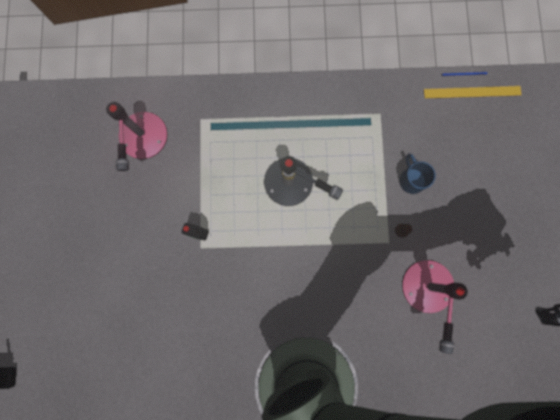

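The grey stand sits on the white mat: side view foot (267,216), knob (265,175), mic (302,169); top view foot (288,182), knob (288,163), mic (336,192). The pink-footed stands are look-alikes. I'll check the calibration with a projection overlay on magnified crops.

```bash
cat > h.py <<'E'
import cv2,numpy as np
from workcell import bot
def proj(f,P):
    P=np.atleast_2d(P); c=P@f["view"][:3,:3].T+f["view"][:3,3]
    F=f["img"].shape[0]/2/np.tan(np.radians(f["vfov"])/2)
    return np.c_[f["cx"]+F*c[:,0]/-c[:,2], f["cy"]-F*c[:,1]/-c[:,2]]
def ring(x,y,z,r): 
    t=np.linspace(0,2*np.pi,60); return np.c_[x+r*np.cos(t),y+r*np.sin(t),0*t+z]
def crop(f,ctr,w,h,s,rings=[]):
    f["view"]=np.array(f["view"]); x0,y0=int(ctr[0]-w/2),int(ctr[1]-h/2)
    im=cv2.resize(f["img"][y0:y0+h,x0:x0+w,::-1],None,fx=s,fy=s,interpolation=cv2.INTER_CUBIC)
    im=cv2.convertScaleAbs(im,alpha=1.6)
    for r in rings:
        p=((proj(f,r)+.5-[x0,y0])*s).astype(np.int32); cv2.polylines(im,[p],False,(0,255,0),1)
    return im
E
python3 - <<'E'
from h import *
X,Y=.577,.03
ims=[]
for c,q in(("side",(275,195)),("top",(300,180))):
    f=bot.grab_frame(c)
    ims.append(crop(f,q,100,100,4,[ring(X,Y,.02,.075),ring(X,Y,.165,.0165)]))
    print(c,proj(f,[[.431,-.29,.02],[.593,-.342,.041],[X,Y,.02],[X,Y,.165],[X,Y,.235]]).round(1).tolist())
cv2.imwrite("pics/c1.png",np.hstack(ims))
E
```

```text
side [[348.5, 178.6], [321.1, 150.2], [270.0, 214.5], [268.8, 188.9], [268.2, 175.1]]
top [[399.9, 230.8], [415.7, 174.6], [289.3, 185.1], [289.7, 175.0], [289.9, 169.2]]
```

View pics/c1.png

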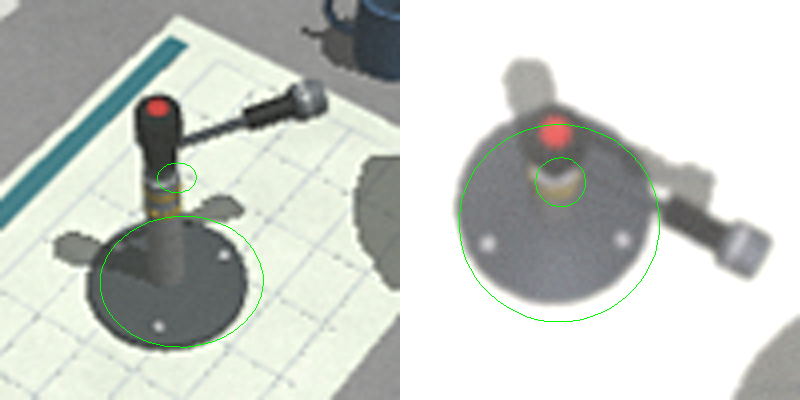

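The overlay shows the real foot about 4 px left in the side view and about 4 px up in the top view. The red cap is at (264.5,171.5) in the side view and (288.8,163) in the top view. Next I fit the axis.

```bash
python3 - <<'E'
from h import *
from scipy.optimize import least_squares
S=bot.grab_frame("side");T=bot.grab_frame("top")
for f in(S,T): f["view"]=np.array(f["view"])
obs={"foot":((266.2,215.2),(288.1,180.9)),"cap":((264.5,171.5),(288.8,163.0))}
def tri(o): 
    r=least_squares(lambda p:np.r_[proj(S,p)[0]-o[0],proj(T,p)[0]-o[1]],[.58,.03,.1]);return r.x.round(4),r.fun.round(2)
for k in obs: print(k,*tri(obs[k]))
# mic tip end: side, top crop pixels
print("mic",*tri(((225+315/4,145+98/4),(250+345/4,130+250/4))))
r=least_squares(lambda p:np.r_[proj(S,[p[0],p[1],.02])[0]-obs["foot"][0],proj(T,[p[0],p[1],.02])[0]-obs["foot"][1],proj(S,p)[0]-obs["cap"][0],proj(T,p)[0]-obs["cap"][1]],[.58,.03,.24])
print(r.x.round(4),r.fun.round(2))
X,Y,h=r.x
cv2.imwrite("pics/c2.png",np.hstack([crop(f,q,100,100,4,[ring(X,Y,.02,.075),ring(X,Y,.165,.0165),ring(X,Y,h-.0,.02)]) for f,q in((S,(275,195)),(T,(300,180)))]))
E
```

```text
foot [0.5925 0.0332 0.0068] [-0. -0.  0.  0.]
cap [0.5901 0.0323 0.246 ] [-0.06 -0.02  0.02  0.04]
mic [ 0.5194 -0.0883  0.1949] [-1.13 -0.21  0.4   0.76]
[0.5892 0.034  0.2484] [ 0.46 -1.58 -0.22  0.24 -0.16 -0.09 -0.64  0.21]
```

View pics/c2.png

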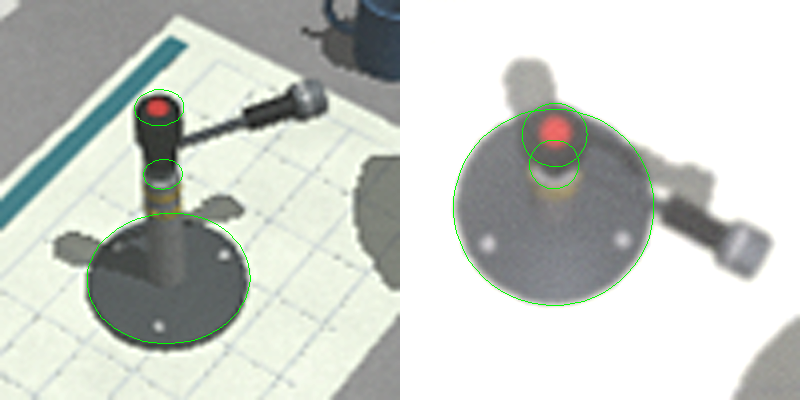

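Axis fit: about (0.590, 0.033), knob centre z ≈ 0.228 (lift ≈ 0.013). The mic is at bearing −120°, so the button is at about +60°, which agrees with the given range. I raise the arm first, then traverse.

>>> apply_moves:
  claw: [0.085,0.085,0.085,0.085,0.085,0.085]
  xyz:
    - [0,0,-0.03]
    - [0,0,-0.035]
    - [0,0,-0.035]
    - [0,0,-0.035]
    - [0,0,-0.035]
    - [0,0,-0.03]
  twist:
    - [0,0,0]
    - [0,0,0]
    - [0,0,0]
    - [0,0,0]
    - [0,0,0]
    - [0,0,0]
  force: 60

```text
clock: 1.8
position: [0.238, -0.5778, 0.4115]
tool_rot: [3.14, -0.0, 0.391]
force: [1.1, 0.1, -0.1]
grip_width: 0.0853
finger_force: 0.0
```

>>> apply_moves:
  claw: [0.085,0.085,0.085,0.085,0.085,0.085,0.085,0.085,0.085,0.085,0.085,0.085,0.085,0.085,0.085,0.085,0.085,0.085,0.085,0.085]
  xyz:
    - [0.028,-0.0215,0]
    - [0.028,-0.0215,0]
    - [0.028,-0.0215,0]
    - [0.028,-0.0215,0]
    - [0.028,-0.0215,0]
    - [0.028,-0.0215,0]
    - [0.028,-0.0215,0]
    - [0.028,-0.0215,0]
    - [0.028,-0.0215,0]
    - [0.028,-0.0215,0]
    - [0.028,-0.0215,0]
    - [0.028,-0.0215,0]
    - [0.028,-0.0215,0]
    - [0.028,-0.0215,0]
    - [0.028,-0.0215,0]
    - [0.028,-0.0215,0]
    - [0.028,-0.0215,0]
    - [0.028,-0.0215,0]
    - [0.028,-0.0215,0]
    - [0.026,-0.0215,0]
  twist:
    - [0,0,0]
    - [0,0,0]
    - [0,0,0]
    - [0,0,0]
    - [0,0,0]
    - [0,0,0]
    - [0,0,0]
    - [0,0,0]
    - [0,0,0]
    - [0,0,0]
    - [0,0,0]
    - [0,0,0]
    - [0,0,0]
    - [0,0,0]
    - [0,0,0]
    - [0,0,0]
    - [0,0,0]
    - [0,0,0]
    - [0,0,0]
    - [0,0,0]

```text
clock: 3.8
position: [0.5908, 0.0335, 0.4094]
tool_rot: [3.142, -0.0, 0.391]
force: [0.3, -0.7, 0.8]
grip_width: 0.0849
finger_force: 0.0
```

>>> apply_moves:
  claw: [0.085,0.085,0.085,0.085,0.085,0.085,0.085,0.085,0.085,0.085,0.085,0.085]
  xyz:
    - [0,0,0]
    - [0,0,0]
    - [0,0,0]
    - [0,0,0]
    - [0,0,0]
    - [0,0,0]
    - [0,0,0]
    - [0,0,0]
    - [0,0,0]
    - [0,0,0]
    - [0,0,0]
    - [0,0,0]
  twist:
    - [0,0,-0.11]
    - [0,0,-0.12]
    - [0,0,-0.12]
    - [0,0,-0.12]
    - [0,0,-0.12]
    - [0,0,-0.12]
    - [0,0,-0.12]
    - [0,0,-0.12]
    - [0,0,-0.12]
    - [0,0,-0.11]
    - [0,0,-0.06]
    - [0,0,0]

```text
clock: 5.0
position: [0.5902, 0.0321, 0.4094]
tool_rot: [-3.142, -0.0, 1.632]
force: [0.8, 0.1, 0.3]
grip_width: 0.0849
finger_force: 0.0
```

```bash
python3 - <<'E'
from h import *
o=bot.observe();print({k:np.round(v,3).tolist() for k,v in o.items()})
S=bot.grab_frame("side");T=bot.grab_frame("top")
p=o["position"]
print(proj(S,p),proj(T,p))
X,Y,h=.590,.033,.247
cv2.imwrite("pics/c3.png",np.hstack([crop(f,q,120,160,3,[ring(X,Y,.02,.075),ring(X,Y,h,.02),ring(p[0],p[1],p[2],.02)]) for f,q in((S,(270,165)),(T,(300,160)))]))
E
```

```text
{'clock': 5.0, 'qpos': [0.29, 0.387, -0.655, 1.363, 0.233, 1.468, -0.292], 'qd': [-0.009, -0.003, 0.015, 0.001, -0.005, -0.001, -0.075], 'joint_efforts': [0.319, -79.71, -8.728, -42.071, 0.165, 0.045, 1.937], 'position': [0.59, 0.032, 0.409], 'tool_rot': [-3.142, -0.0, 1.632], 'force': [0.779, 0.13, 0.298], 'moment': [-0.04, -0.018, 0.014], 'finger_force': 0.0, 'grip_width': 0.085}
[[262.38971441 133.69677989]] [[289.3137621  144.55707958]]
```

View pics/c3.png

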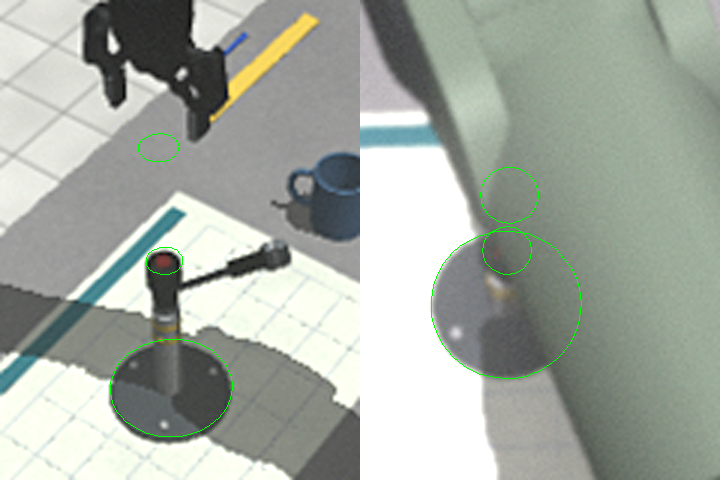

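The gripper is centred over the post and TCP projection and finger tips agree within 2 px or so. Now I descend to the knob.

>>> apply_moves:
  claw: [0.085,0.085,0.085,0.085,0.085,0.085,0.085,0.085,0.085,0.085,0.085]
  xyz:
    - [0.001,0,0.015]
    - [0,0,0.025]
    - [0,0,0.025]
    - [0,0,0.025]
    - [0,0,0.025]
    - [0,0,0.025]
    - [0,0,0.02]
    - [0,0,0.015]
    - [0,0,0.015]
    - [0,0,0.011]
    - [0,0,0]
  twist:
    - [0,0,0]
    - [0,0,0]
    - [0,0,0]
    - [0,0,0]
    - [0,0,0]
    - [0,0,0]
    - [0,0,0]
    - [0,0,0]
    - [0,0,0]
    - [0,0,0]
    - [0,0,0]

```text
clock: 6.2
position: [0.5897, 0.0332, 0.2072]
tool_rot: [-3.14, 0.0, 1.631]
force: [0.3, -0.0, 0.4]
grip_width: 0.0849
finger_force: 0.0
```

```bash
python3 - <<'E'
from h import *
S=bot.grab_frame("side")
p=bot.observe()["position"]; X,Y=.590,.033
cv2.imwrite("pics/c4.png",crop(S,(270,170),100,100,6,[ring(p[0],p[1],p[2],.02)]))
E
```

```text
(no output)
```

View pics/c4.png

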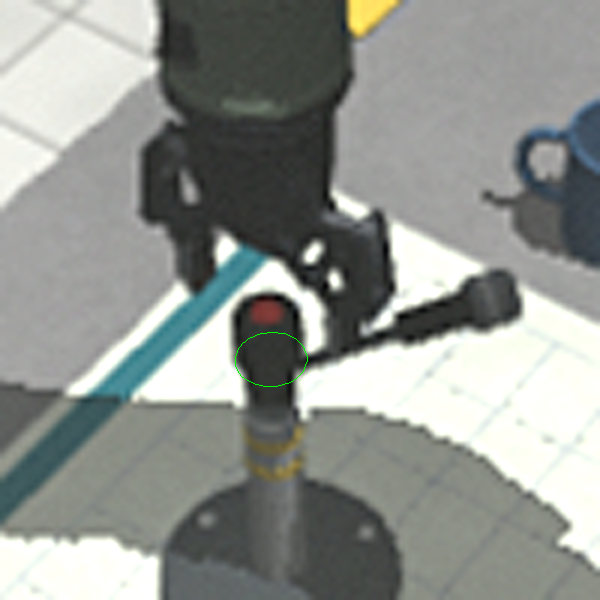

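The fingers, at (197,285) and (345,335) in the crop, straddle the knob at (267,340), and the boom is clear below. I close gently to see the lateral force.

>>> apply_moves:
  claw: [0.06,0.045,0.03,0.03,0.03,0.03,0.03,0.03]
  xyz:
    - [0,0,0]
    - [0,0,0]
    - [0,0,0]
    - [0,0,0]
    - [0,0,0]
    - [0,0,0]
    - [0,0,0]
    - [0,0,0]
  twist:
    - [0,0,0]
    - [0,0,0]
    - [0,0,0]
    - [0,0,0]
    - [0,0,0]
    - [0,0,0]
    - [0,0,0]
    - [0,0,0]
  force: 25

```text
clock: 7.05
position: [0.5918, 0.0333, 0.2092]
tool_rot: [3.138, -0.0, 1.63]
force: [10.1, 0.6, -1.2]
grip_width: 0.038
finger_force: 26.1
```

```bash
python3 - <<'E'
from workcell import bot
import numpy as np
print({k:np.round(v,3).tolist() for k,v in bot.observe().items()})
E
```

```text
{'clock': 7.05, 'qpos': [0.271, 0.528, -0.617, 1.669, 0.343, 1.05, -0.394], 'qd': [-0.0, 0.0, 0.001, 0.0, 0.0, 0.001, 0.0], 'joint_efforts': [-0.055, -87.085, -10.534, -30.844, -0.995, 2.732, 0.01], 'position': [0.592, 0.033, 0.209], 'tool_rot': [3.138, -0.0, 1.63], 'force': [10.083, 0.57, -1.182], 'moment': [0.125, -1.975, 0.013], 'finger_force': 26.136, 'grip_width': 0.038}
```

>>> apply_moves:
  claw: [0.03,0.03,0.03,0.03]
  xyz:
    - [0,0.001,0]
    - [0,0.001,0]
    - [0,0,0]
    - [0,0,0]
  twist:
    - [0,0,0]
    - [0,0,0]
    - [0,0,0]
    - [0,0,0]
  force: 60

```text
clock: 7.45
position: [0.5924, 0.0334, 0.2087]
tool_rot: [3.141, -0.0, 1.631]
force: [3.5, -0.9, 4.3]
grip_width: 0.0365
finger_force: 59.9
```

>>> apply_moves:
  claw: [0.03,0.03,0.03,0.03,0.03,0.03,0.03]
  xyz:
    - [0,0.001,0]
    - [0,0,0.002]
    - [0,0,0.002]
    - [0,0,0.002]
    - [0,0,0.002]
    - [0,0,0]
    - [0,0,0]
  twist:
    - [0,0,0]
    - [0,0,0]
    - [0,0,0]
    - [0,0,0]
    - [0,0,0]
    - [0,0,0]
    - [0,0,0]

```text
clock: 8.15
position: [0.593, 0.0335, 0.2007]
tool_rot: [-3.141, 0.0, 1.631]
force: [-1.8, -0.6, 10.2]
grip_width: 0.0368
finger_force: 60.5
```

>>> apply_moves:
  claw: [0.03,0.03,0.03,0.03]
  xyz:
    - [0,0,0.001]
    - [0,0,0.001]
    - [0,0,0]
    - [0,0,0]
  twist:
    - [0,0,0]
    - [0,0,0]
    - [0,0,0]
    - [0,0,0]

```text
clock: 8.55
position: [0.5935, 0.0336, 0.2003]
tool_rot: [3.14, 0.0, 1.631]
force: [-7.9, -0.4, 32.0]
grip_width: 0.0369
finger_force: 62.9
```

The bottom stop is reached (32 N at z = 0.2003, contact at about 0.2005), so lift 0.090 should be at TCP z ≈ 0.2905. Now I lift.

>>> apply_moves:
  claw: [0.03,0.03,0.03,0.03,0.03,0.03,0.03,0.03,0.03,0.03,0.03,0.03,0.03,0.03]
  xyz:
    - [0,-0.0005,-0.004]
    - [0,0,-0.007]
    - [0,0,-0.008]
    - [0,0,-0.008]
    - [0,0,-0.008]
    - [0,0,-0.008]
    - [0,0,-0.008]
    - [0,0,-0.008]
    - [0,0,-0.008]
    - [0,0,-0.008]
    - [0,0,-0.008]
    - [0,0,-0.007]
    - [0,0,0]
    - [0,0,0]
  twist:
    - [0,0,0]
    - [0,0,0]
    - [0,0,0]
    - [0,0,0]
    - [0,0,0]
    - [0,0,0]
    - [0,0,0]
    - [0,0,0]
    - [0,0,0]
    - [0,0,0]
    - [0,0,0]
    - [0,0,0]
    - [0,0,0]
    - [0,0,0]

```text
clock: 9.95
position: [0.5927, 0.0334, 0.2887]
tool_rot: [3.141, 0.0, 1.631]
force: [1.0, -0.0, 5.5]
grip_width: 0.0365
finger_force: 63.2
```

```bash
python3 - <<'E'
from h import *
S=bot.grab_frame("side");o=bot.observe();print(o["position"],o["force"],o["moment"],o["qpos"])
X,Y=.592,.033
cv2.imwrite("pics/c5.png",crop(S,(270,170),100,100,6,[ring(X,Y,.165,.0165),ring(X,Y,.020,.075)]))
print(proj(S,[[X,Y,z] for z in(.02,.165,.2545,.2865,.3235)]))
E
```

```text
[0.59271699 0.0334415  0.28873986] [-0.57862255  0.66235475  3.82279814] [-0.08188452  0.16851415 -0.01341692] [ 0.28708864  0.45924995 -0.64077736  1.56336841  0.28687675  1.21420843
 -0.34472036]
[[266.20140272 213.09475882]
 [264.76028685 187.52738422]
 [263.74850976 169.57706917]
 [263.36050271 162.69329117]
 [262.89296094 154.39845803]]
```

View pics/c5.png

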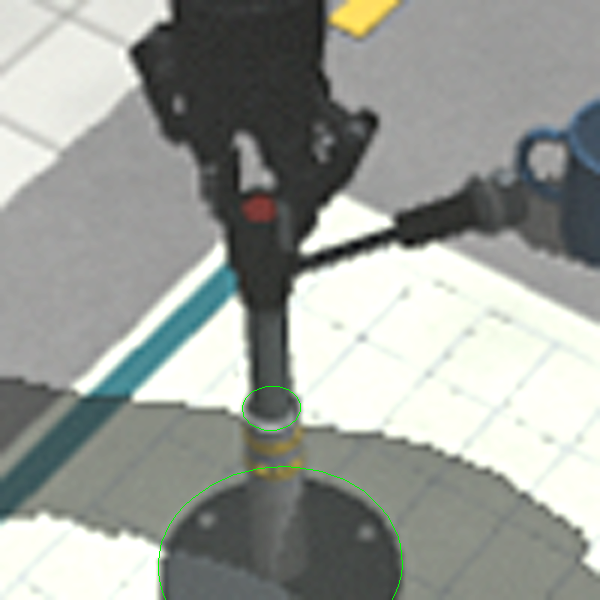

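The knob (cap at image (263,155)) rose with the gripper, and its level fits within image accuracy. I trim the height by +2 mm. Then I lower the grip force to 20 N, so that slip limits the torque, and start turning.

>>> apply_moves:
  claw: [0.03,0.03,0.03,0.03,0.03,0.03]
  xyz:
    - [0,0,-0.001]
    - [0,0,-0.001]
    - [0,0,0]
    - [0,0,0]
    - [0,0,0]
    - [0,0,0]
  twist:
    - [0,0,0]
    - [0,0,0]
    - [0,0,0]
    - [0,0,0]
    - [0,0,0]
    - [0,0,0]

```text
clock: 10.6
position: [0.5925, 0.0334, 0.2902]
tool_rot: [-3.141, -0.0, 1.631]
force: [2.2, 0.7, -10.3]
grip_width: 0.0365
finger_force: 61.5
```

>>> apply_moves:
  claw: [0.03,0.03,0.03,0.03,0.03,0.03,0.03,0.03,0.03]
  xyz:
    - [0,0,0]
    - [0,0,0]
    - [0,0,0]
    - [0,0,0]
    - [0,0,0]
    - [0,0,0]
    - [0,0,0]
    - [0,0,0]
    - [0,0,0]
  twist:
    - [0,0,0]
    - [0,0,0.03]
    - [0,0,0.03]
    - [0,0,0.03]
    - [0,0,0.03]
    - [0,0,0.03]
    - [0,0,0.03]
    - [0,0,0]
    - [0,0,0]
  force: 20

```text
clock: 11.5
position: [0.5927, 0.0334, 0.2905]
tool_rot: [3.141, 0.0, 1.451]
force: [1.5, 0.3, -8.0]
grip_width: 0.0364
finger_force: 61.8
```

```bash
cat > o.py <<'E'
from workcell import bot
import numpy as np
o=bot.observe();print({k:np.round(o[k],3).tolist() for k in("clock","position","tool_rot","force","moment","grip_width","finger_force")},np.round(o["qpos"][6],3),np.round(o["joint_efforts"][6],3))
E
python3 o.py
```

```text
{'clock': 11.5, 'position': [0.593, 0.033, 0.29], 'tool_rot': [3.141, 0.0, 1.451], 'force': [1.53, 0.301, -8.04], 'moment': [0.087, -0.409, 0.009], 'grip_width': 0.036, 'finger_force': 61.776} -0.507 -0.132
```

The grip hasn't relaxed, so I open slightly and re-close at 20 N. Friction holds the post.

>>> apply_moves:
  claw: [0.046,0.046,0.046,0.03,0.03,0.03,0.03]
  xyz:
    - [0,0,0]
    - [0,0,0]
    - [0,0,0]
    - [0,0,0]
    - [0,0,0]
    - [0,0,0]
    - [0,0,0]
  twist:
    - [0,0,0]
    - [0,0,0]
    - [0,0,0]
    - [0,0,0]
    - [0,0,0]
    - [0,0,0]
    - [0,0,0]
  force: 20

```text
clock: 12.2
position: [0.5929, 0.0334, 0.2906]
tool_rot: [3.141, -0.0, 1.451]
force: [2.3, -0.6, 3.5]
grip_width: 0.0383
finger_force: 21.1
```

```bash
python3 o.py
```

```text
{'clock': 12.2, 'position': [0.593, 0.033, 0.291], 'tool_rot': [3.141, -0.0, 1.451], 'force': [2.295, -0.638, 3.511], 'moment': [-0.09, -0.384, 0.046], 'grip_width': 0.038, 'finger_force': 21.096} -0.507 0.022
```

>>> apply_moves:
  claw: [0.03,0.03,0.03,0.03,0.03,0.03,0.03,0.03,0.03,0.03,0.03,0.03]
  xyz:
    - [0,0,0]
    - [0,0,0]
    - [0,0,0]
    - [0,0,0]
    - [0,0,0]
    - [0,0,0]
    - [0,0,0]
    - [0,0,0]
    - [0,0,0]
    - [0,0,0]
    - [0,0,0]
    - [0,0,0]
  twist:
    - [0,0,0.03]
    - [0,0,0.03]
    - [0,0,0.03]
    - [0,0,0.03]
    - [0,0,0.03]
    - [0,0,0.03]
    - [0,0,0.03]
    - [0,0,0.03]
    - [0,0,0.03]
    - [0,0,0.03]
    - [0,0,0.03]
    - [0,0,0]

```text
clock: 13.4
position: [0.5928, 0.0333, 0.2904]
tool_rot: [3.141, -0.0, 1.118]
force: [5.8, -0.2, 2.8]
grip_width: 0.0383
finger_force: 21.1
```

```bash
python3 o.py
```

```text
{'clock': 13.4, 'position': [0.593, 0.033, 0.29], 'tool_rot': [3.141, -0.0, 1.118], 'force': [5.76, -0.186, 2.808], 'moment': [-0.133, -1.321, -0.044], 'grip_width': 0.038, 'finger_force': 21.063} -0.811 -0.716
```

>>> apply_moves:
  claw: [0.03,0.03,0.03,0.03,0.03]
  xyz:
    - [0,0,0]
    - [0,0,0]
    - [0,0,0]
    - [0,0,0]
    - [0,0,0]
  twist:
    - [0,0,0.02]
    - [0,0,0.02]
    - [0,0,0.02]
    - [0,0,0]
    - [0,0,0]

```text
clock: 13.9
position: [0.5928, 0.0333, 0.2905]
tool_rot: [3.141, -0.0, 1.059]
force: [6.2, -0.5, 1.9]
grip_width: 0.0382
finger_force: 21.1
```

```bash
python3 o.py
```

```text
{'clock': 13.9, 'position': [0.593, 0.033, 0.29], 'tool_rot': [3.141, -0.0, 1.059], 'force': [6.15, -0.499, 1.86], 'moment': [-0.101, -1.336, 0.034], 'grip_width': 0.038, 'finger_force': 21.057} -0.865 -0.03
```

>>> apply_moves:
  claw: [0.03,0.03,0.03,0.03]
  xyz:
    - [0,0,0]
    - [0,0,0]
    - [0,0,0]
    - [0,0,0]
  twist:
    - [0,0,0.02]
    - [0,0,0.02]
    - [0,0,0]
    - [0,0,0]

```text
clock: 14.3
position: [0.5929, 0.0333, 0.2905]
tool_rot: [3.141, -0.0, 1.019]
force: [4.5, -0.2, 2.6]
grip_width: 0.0383
finger_force: 21.1
```

```bash
python3 o.py
```

```text
{'clock': 14.3, 'position': [0.593, 0.033, 0.29], 'tool_rot': [3.141, -0.0, 1.019], 'force': [4.504, -0.185, 2.626], 'moment': [-0.108, -1.373, -0.043], 'grip_width': 0.038, 'finger_force': 21.052} -0.902 -0.028
```

>>> apply_moves:
  claw: [0.03,0.03,0.03]
  xyz:
    - [0,0,0]
    - [0,0,0]
    - [0,0,0]
  twist:
    - [0,0,0.02]
    - [0,0,0.02]
    - [0,0,0.02]

```text
clock: 14.6
position: [0.5929, 0.0333, 0.2904]
tool_rot: [3.141, -0.0, 0.959]
force: [5.4, 0.7, 2.6]
grip_width: 0.0384
finger_force: 21.0
```

```bash
python3 o.py
```

```text
{'clock': 14.6, 'position': [0.593, 0.033, 0.29], 'tool_rot': [3.141, -0.0, 0.959], 'force': [5.373, 0.708, 2.551], 'moment': [-0.176, -1.409, 0.051], 'grip_width': 0.038, 'finger_force': 21.028} -0.957 0.54
```

>>> apply_moves:
  claw: [0.03,0.03,0.03]
  xyz:
    - [0,0,0]
    - [0,0,0]
    - [0,0,0]
  twist:
    - [0,0,0.02]
    - [0,0,0.02]
    - [0,0,0.02]

```text
clock: 14.9
position: [0.5929, 0.0333, 0.2904]
tool_rot: [3.141, -0.0, 0.898]
force: [6.7, -1.3, 2.4]
grip_width: 0.0384
finger_force: 21.0
```

```bash
python3 o.py
```

```text
{'clock': 14.9, 'position': [0.593, 0.033, 0.29], 'tool_rot': [3.141, -0.0, 0.898], 'force': [6.677, -1.305, 2.441], 'moment': [-0.23, -1.444, 0.042], 'grip_width': 0.038, 'finger_force': 21.024} -1.012 0.543
```

>>> apply_moves:
  claw: [0.03,0.03,0.03]
  xyz:
    - [0,0,0]
    - [0,0,0]
    - [0,0,0]
  twist:
    - [0,0,0.02]
    - [0,0,0.02]
    - [0,0,0.02]

```text
clock: 15.2
position: [0.5929, 0.0332, 0.2905]
tool_rot: [3.141, -0.0, 0.838]
force: [6.4, -0.3, 2.1]
grip_width: 0.0385
finger_force: 21.0
```

```bash
python3 o.py
```

```text
{'clock': 15.2, 'position': [0.593, 0.033, 0.29], 'tool_rot': [3.141, -0.0, 0.838], 'force': [6.402, -0.283, 2.093], 'moment': [-0.254, -1.48, 0.062], 'grip_width': 0.039, 'finger_force': 21.016} -1.067 0.548
```

>>> apply_moves:
  claw: [0.03,0.03,0.03]
  xyz:
    - [0,0,0]
    - [0,0,0]
    - [0,0,0]
  twist:
    - [0,0,0.02]
    - [0,0,0.02]
    - [0,0,0.02]

```text
clock: 15.5
position: [0.5929, 0.0332, 0.2904]
tool_rot: [3.141, -0.0, 0.778]
force: [7.1, -0.4, 2.3]
grip_width: 0.0385
finger_force: 21.0
```

```bash
python3 o.py
```

```text
{'clock': 15.5, 'position': [0.593, 0.033, 0.29], 'tool_rot': [3.141, -0.0, 0.778], 'force': [7.114, -0.398, 2.325], 'moment': [-0.284, -1.574, 0.052], 'grip_width': 0.039, 'finger_force': 21.009} -1.122 0.552
```

>>> apply_moves:
  claw: [0.03,0.03,0.03]
  xyz:
    - [0.0007,0.0007,0]
    - [0,0,0]
    - [0,0,0]
  twist:
    - [0,0,0.02]
    - [0,0,0.02]
    - [0,0,0.02]

```text
clock: 15.8
position: [0.5935, 0.0331, 0.2902]
tool_rot: [-3.141, 0.001, 0.719]
force: [2.9, -1.5, 0.7]
grip_width: 0.0385
finger_force: 20.9
```

```bash
python3 o.py
```

```text
{'clock': 15.8, 'position': [0.593, 0.033, 0.29], 'tool_rot': [-3.141, 0.001, 0.719], 'force': [2.935, -1.509, 0.719], 'moment': [-0.464, -0.824, -0.016], 'grip_width': 0.039, 'finger_force': 20.903} -1.177 0.606
```

>>> apply_moves:
  claw: [0.03,0.03]
  xyz:
    - [0,0,0]
    - [0,0,0]
  twist:
    - [0,0,0.02]
    - [0,0,0.02]

```text
clock: 16.0
position: [0.5935, 0.0332, 0.2902]
tool_rot: [-3.141, 0.0, 0.679]
force: [3.4, -2.0, -0.2]
grip_width: 0.0382
finger_force: 20.8
```

```bash
python3 o.py
```

```text
{'clock': 16.0, 'position': [0.593, 0.033, 0.29], 'tool_rot': [-3.141, 0.0, 0.679], 'force': [3.361, -2.028, -0.151], 'moment': [-0.525, -0.694, 0.049], 'grip_width': 0.038, 'finger_force': 20.812} -1.213 0.568
```

>>> apply_moves:
  claw: [0.03,0.03]
  xyz:
    - [0,0,0]
    - [0,0,0]
  twist:
    - [0,0,0.02]
    - [0,0,0.015]

```text
clock: 16.2
position: [0.5936, 0.0332, 0.2902]
tool_rot: [-3.142, 0.0, 0.644]
force: [3.2, -2.6, -1.0]
grip_width: 0.0385
finger_force: 20.7
```

```bash
python3 o.py
```

```text
{'clock': 16.2, 'position': [0.594, 0.033, 0.29], 'tool_rot': [-3.142, 0.0, 0.644], 'force': [3.173, -2.576, -0.956], 'moment': [-0.606, -0.777, 0.071], 'grip_width': 0.039, 'finger_force': 20.707} -1.245 0.306
```

>>> apply_moves:
  claw: [0.03,0.03]
  xyz:
    - [0,0,0]
    - [0,0,0]
  twist:
    - [0,0,0.02]
    - [0,0,0.02]

```text
clock: 16.4
position: [0.5936, 0.0333, 0.2903]
tool_rot: [-3.142, 0.0, 0.604]
force: [2.2, -3.5, -2.7]
grip_width: 0.0385
finger_force: 20.6
```

```bash
python3 o.py
```

```text
{'clock': 16.4, 'position': [0.594, 0.033, 0.29], 'tool_rot': [-3.142, 0.0, 0.604], 'force': [2.191, -3.536, -2.684], 'moment': [-0.651, -0.781, 0.036], 'grip_width': 0.038, 'finger_force': 20.642} -1.282 0.589
```

>>> apply_moves:
  claw: [0.03,0.03]
  xyz:
    - [0,0,0]
    - [0,0,0]
  twist:
    - [0,0,0.02]
    - [0,0,0.02]

```text
clock: 16.6
position: [0.5936, 0.0333, 0.2903]
tool_rot: [-3.142, 0.0, 0.564]
force: [2.7, -2.6, -2.7]
grip_width: 0.0385
finger_force: 20.6
```

```bash
python3 o.py
```

```text
{'clock': 16.6, 'position': [0.594, 0.033, 0.29], 'tool_rot': [-3.142, 0.0, 0.564], 'force': [2.707, -2.586, -2.713], 'moment': [-0.797, -0.818, 0.011], 'grip_width': 0.038, 'finger_force': 20.577} -1.319 0.559
```

>>> apply_moves:
  claw: [0.03,0.03]
  xyz:
    - [0,0,0]
    - [0,0,0]
  twist:
    - [0,0,0.02]
    - [0,0,0.02]

```text
clock: 16.8
position: [0.5936, 0.0333, 0.2903]
tool_rot: [-3.142, 0.0, 0.524]
force: [2.6, -3.5, -3.4]
grip_width: 0.0382
finger_force: 20.6
```

```bash
python3 o.py
```

```text
{'clock': 16.8, 'position': [0.594, 0.033, 0.29], 'tool_rot': [-3.142, 0.0, 0.524], 'force': [2.62, -3.515, -3.434], 'moment': [-0.793, -0.821, 0.027], 'grip_width': 0.038, 'finger_force': 20.564} -1.356 0.558
```

>>> apply_moves:
  claw: [0.03,0.03,0.03]
  xyz:
    - [0,0,0]
    - [0,0,0]
    - [0,0,0]
  twist:
    - [0,0,0.02]
    - [0,0,0.02]
    - [0,0,0.02]

```text
clock: 17.1
position: [0.5936, 0.0333, 0.2903]
tool_rot: [-3.142, 0.0, 0.464]
force: [3.6, -4.0, -4.7]
grip_width: 0.0383
finger_force: 20.6
```

```bash
python3 o.py
```

```text
{'clock': 17.1, 'position': [0.594, 0.033, 0.29], 'tool_rot': [-3.142, 0.0, 0.464], 'force': [3.637, -4.048, -4.742], 'moment': [-0.92, -0.825, 0.035], 'grip_width': 0.038, 'finger_force': 20.639} -1.411 0.558
```

>>> apply_moves:
  claw: [0.03,0.03,0.03]
  xyz:
    - [0,0,0]
    - [0,0,0]
    - [0,0,0]
  twist:
    - [0,0,0.02]
    - [0,0,0.02]
    - [0,0,0.02]

```text
clock: 17.4
position: [0.5936, 0.0332, 0.2903]
tool_rot: [3.141, 0.0, 0.404]
force: [3.3, -4.2, -4.9]
grip_width: 0.0383
finger_force: 20.6
```

```bash
python3 o.py
```

```text
{'clock': 17.4, 'position': [0.594, 0.033, 0.29], 'tool_rot': [3.141, 0.0, 0.404], 'force': [3.322, -4.175, -4.894], 'moment': [-1.01, -0.885, 0.028], 'grip_width': 0.038, 'finger_force': 20.643} -1.466 0.558
```

>>> apply_moves:
  claw: [0.03,0.03,0.03]
  xyz:
    - [0,0,0]
    - [0,0,0]
    - [0,0,0]
  twist:
    - [0,0,0.02]
    - [0,0,0.02]
    - [0,0,0.02]

```text
clock: 17.7
position: [0.5936, 0.0332, 0.2903]
tool_rot: [3.141, 0.0, 0.344]
force: [3.8, -3.9, -4.0]
grip_width: 0.0389
finger_force: 20.6
```

```bash
python3 o.py; python3 - <<'E'
from h import *
S=bot.grab_frame("side")
print([(np.round(d["position"],3).tolist(),round(d["score"],2)) for d in bot.find_in("side","microphone")])
a=np.radians(60-73.7+180);p=[[.592+r*np.cos(a),.033+r*np.sin(a),.273] for r in(.02,.08,.15)]
cv2.imwrite("pics/c6.png",crop(S,(270,170),100,100,6,[np.array(p)]))
E
```

```text
{'clock': 17.7, 'position': [0.594, 0.033, 0.29], 'tool_rot': [3.141, 0.0, 0.344], 'force': [3.818, -3.942, -3.99], 'moment': [-0.984, -0.837, 0.028], 'grip_width': 0.039, 'finger_force': 20.646} -1.521 0.558
[([0.737, 0.48, 0.192], 0.97), ([0.579, 0.045, 0.274], 0.91), ([0.268, -0.352, 0.182], 0.81)]
```

View pics/c6.png

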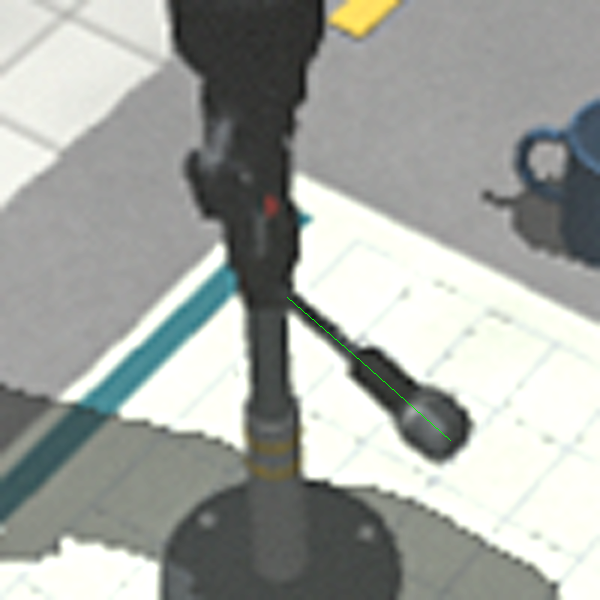

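The boom follows the predicted green line, running to the mic at (435,425) in the crop, so there is no slip. I carry on turning.

>>> apply_moves:
  claw: [0.03,0.03,0.03]
  xyz:
    - [0,0,0]
    - [0,0,0]
    - [0,0,0]
  twist:
    - [0,0,0.02]
    - [0,0,0.02]
    - [0,0,0.02]

```text
clock: 18.1
position: [0.5937, 0.0332, 0.2903]
tool_rot: [3.141, 0.0, 0.284]
force: [3.3, -3.7, -5.2]
grip_width: 0.0385
finger_force: 20.7
```

```bash
python3 o.py
```

```text
{'clock': 18.1, 'position': [0.594, 0.033, 0.29], 'tool_rot': [3.141, 0.0, 0.284], 'force': [3.321, -3.741, -5.227], 'moment': [-0.954, -1.033, 0.139], 'grip_width': 0.039, 'finger_force': 20.669} -1.577 0.503
```

Torque rose to 0.14 N m. I pause and read again, then make a tiny step.

>>> apply_moves:
  claw: [0.03,0.03]
  xyz:
    - [0,0,0]
    - [0,0,0]
  twist:
    - [0,0,0]
    - [0,0,0]

```text
clock: 18.3
position: [0.5937, 0.0332, 0.2903]
tool_rot: [3.141, 0.0, 0.285]
force: [4.5, -3.4, -4.8]
grip_width: 0.0383
finger_force: 20.7
```

```bash
python3 o.py
```

```text
{'clock': 18.3, 'position': [0.594, 0.033, 0.29], 'tool_rot': [3.141, 0.0, 0.285], 'force': [4.482, -3.448, -4.811], 'moment': [-0.974, -0.947, -0.036], 'grip_width': 0.038, 'finger_force': 20.719} -1.576 -0.072
```

>>> apply_moves:
  claw: [0.03]
  xyz:
    - [0,0,0]
  twist:
    - [0,0,0.01]

```text
clock: 18.4
position: [0.5937, 0.0332, 0.2903]
tool_rot: [3.141, 0.0, 0.275]
force: [4.2, -4.8, -5.6]
grip_width: 0.0381
finger_force: 20.7
```

```bash
python3 o.py
```

```text
{'clock': 18.4, 'position': [0.594, 0.033, 0.29], 'tool_rot': [3.141, 0.0, 0.275], 'force': [4.197, -4.804, -5.588], 'moment': [-1.01, -1.023, 0.136], 'grip_width': 0.038, 'finger_force': 20.696} -1.585 0.425
```

>>> apply_moves:
  claw: [0.03]
  xyz:
    - [0,0,0]
  twist:
    - [0,0,0.015]

```text
clock: 18.5
position: [0.5937, 0.0332, 0.2903]
tool_rot: [3.141, -0.0, 0.26]
force: [4.3, -4.1, -5.6]
grip_width: 0.0383
finger_force: 20.7
```

```bash
python3 o.py
```

```text
{'clock': 18.5, 'position': [0.594, 0.033, 0.29], 'tool_rot': [3.141, -0.0, 0.26], 'force': [4.318, -4.053, -5.59], 'moment': [-0.915, -1.054, 0.177], 'grip_width': 0.038, 'finger_force': 20.689} -1.599 0.45
```

>>> apply_moves:
  claw: [0.03,0.03]
  xyz:
    - [0,0,0]
    - [0,0,0]
  twist:
    - [0,0,0]
    - [0,0,0]

```text
clock: 18.7
position: [0.5937, 0.0332, 0.2903]
tool_rot: [3.141, -0.0, 0.26]
force: [4.8, -4.1, -5.5]
grip_width: 0.038
finger_force: 20.7
```

```bash
python3 o.py
```

```text
{'clock': 18.7, 'position': [0.594, 0.033, 0.29], 'tool_rot': [3.141, -0.0, 0.26], 'force': [4.806, -4.081, -5.469], 'moment': [-0.96, -1.0, 0.085], 'grip_width': 0.038, 'finger_force': 20.73} -1.599 -0.129
```

>>> apply_moves:
  claw: [0.03]
  xyz:
    - [0,0,0]
  twist:
    - [0,0,0.015]

```text
clock: 18.8
position: [0.5937, 0.0333, 0.2903]
tool_rot: [3.141, -0.0, 0.245]
force: [5.1, -3.4, -5.7]
grip_width: 0.0385
finger_force: 20.7
```

```bash
python3 o.py
```

```text
{'clock': 18.8, 'position': [0.594, 0.033, 0.29], 'tool_rot': [3.141, -0.0, 0.245], 'force': [5.094, -3.446, -5.692], 'moment': [-0.883, -1.112, 0.167], 'grip_width': 0.038, 'finger_force': 20.705} -1.613 0.63
```

```bash
cat > cmp.py <<'E'
from h import *
S=bot.grab_frame("side"); b=crop(S,(270,170),100,100,6); a=cv2.imread("pics/c6.png")
cv2.imwrite("pics/now.png",b)
t=a[375:470,395:480]; r=cv2.matchTemplate(b[300:560,300:600],t,cv2.TM_CCOEFF_NORMED)
_,s,_,l=cv2.minMaxLoc(r); d=np.array([l[0]+300-395,l[1]+300-375])/6
X,Y=.592,.033
mp=lambda t:proj(S,[X+.145*np.cos(np.radians(240-t)),Y+.145*np.sin(np.radians(240-t)),.273])[0]
print(s,d,{t:(mp(73.7+t)-mp(73.7)).round(1).tolist() for t in(1,2,3,4,5,6,7,8)})
E
python3 cmp.py
```

```text
0.9381480813026428 [-3.33333333  1.83333333] {1: [-0.6, 0.4], 2: [-1.3, 0.8], 3: [-1.9, 1.2], 4: [-2.6, 1.6], 5: [-3.2, 2.0], 6: [-3.9, 2.4], 7: [-4.6, 2.7], 8: [-5.3, 3.1]}
```

>>> apply_moves:
  claw: [0.03,0.03]
  xyz:
    - [0,0,0]
    - [0,0,0]
  twist:
    - [0,0,0.015]
    - [0,0,0.015]

```text
clock: 19.05
position: [0.5938, 0.0333, 0.2903]
tool_rot: [3.141, -0.0, 0.214]
force: [5.0, -3.2, -4.4]
grip_width: 0.0385
finger_force: 20.7
```

```bash
python3 o.py; python3 cmp.py
```

```text
{'clock': 19.05, 'position': [0.594, 0.033, 0.29], 'tool_rot': [3.141, -0.0, 0.214], 'force': [4.98, -3.155, -4.357], 'moment': [-0.927, -1.331, 0.268], 'grip_width': 0.039, 'finger_force': 20.744} -1.641 0.191
0.9176835417747498 [-4.33333333  2.5       ] {1: [-0.6, 0.4], 2: [-1.3, 0.8], 3: [-1.9, 1.2], 4: [-2.6, 1.6], 5: [-3.2, 2.0], 6: [-3.9, 2.4], 7: [-4.6, 2.7], 8: [-5.3, 3.1]}
```

A torque of 0.27 N m is far above friction, so the button must be in the hole. I stop, ease back 2° to unload, then read.

>>> apply_moves:
  claw: [0.03,0.03,0.03,0.03]
  xyz:
    - [0,0,0]
    - [0,0,0]
    - [0,0,0]
    - [0,0,0]
  twist:
    - [0,0,-0.02]
    - [0,0,-0.02]
    - [0,0,0]
    - [0,0,0]

```text
clock: 19.5
position: [0.5937, 0.0332, 0.2903]
tool_rot: [3.141, -0.0, 0.255]
force: [4.6, -3.9, -4.8]
grip_width: 0.038
finger_force: 20.8
```

```bash
python3 o.py; python3 cmp.py
```

```text
{'clock': 19.5, 'position': [0.594, 0.033, 0.29], 'tool_rot': [3.141, -0.0, 0.255], 'force': [4.632, -3.917, -4.759], 'moment': [-0.999, -0.999, 0.177], 'grip_width': 0.038, 'finger_force': 20.846} -1.603 -0.103
0.9504260420799255 [-3.          1.66666667] {1: [-0.6, 0.4], 2: [-1.3, 0.8], 3: [-1.9, 1.2], 4: [-2.6, 1.6], 5: [-3.2, 2.0], 6: [-3.9, 2.4], 7: [-4.6, 2.7], 8: [-5.3, 3.1]}
```

>>> apply_moves:
  claw: [0.03,0.03,0.03,0.03]
  xyz:
    - [0,0,-0.001]
    - [0,0,-0.0005]
    - [0,0,0]
    - [0,0,0]
  twist:
    - [0,0,0]
    - [0,0,0]
    - [0,0,0]
    - [0,0,0]

```text
clock: 19.95
position: [0.5935, 0.0332, 0.2913]
tool_rot: [-3.142, 0.001, 0.255]
force: [5.5, -3.7, -9.7]
grip_width: 0.0383
finger_force: 22.0
```

>>> apply_moves:
  claw: [0.03,0.03,0.03,0.03]
  xyz:
    - [0,0,-0.001]
    - [0,0,-0.0005]
    - [0,0,0]
    - [0,0,0]
  twist:
    - [0,0,-0.015]
    - [0,0,-0.015]
    - [0,0,0]
    - [0,0,0]

```text
clock: 20.35
position: [0.5935, 0.0332, 0.2929]
tool_rot: [3.142, 0.001, 0.285]
force: [5.1, -4.0, -8.8]
grip_width: 0.0382
finger_force: 22.1
```

```bash
python3 o.py; python3 cmp.py
```

```text
{'clock': 20.35, 'position': [0.594, 0.033, 0.293], 'tool_rot': [3.142, 0.001, 0.285], 'force': [5.128, -3.992, -8.796], 'moment': [-0.961, -1.072, 0.106], 'grip_width': 0.038, 'finger_force': 22.139} -1.575 -0.036
0.9586682319641113 [-2.          0.66666667] {1: [-0.6, 0.4], 2: [-1.3, 0.8], 3: [-1.9, 1.2], 4: [-2.6, 1.6], 5: [-3.2, 2.0], 6: [-3.9, 2.4], 7: [-4.6, 2.7], 8: [-5.3, 3.1]}
```

>>> apply_moves:
  claw: [0.03,0.03,0.03,0.03]
  xyz:
    - [0,0,-0.001]
    - [0,0,-0.0005]
    - [0,0,0]
    - [0,0,0]
  twist:
    - [0,0,0]
    - [0,0,0]
    - [0,0,0]
    - [0,0,0]

```text
clock: 20.8
position: [0.5934, 0.0331, 0.2941]
tool_rot: [-3.142, 0.001, 0.285]
force: [5.7, -3.4, -13.5]
grip_width: 0.0381
finger_force: 22.2
```

```bash
python3 o.py; python3 cmp.py
```

```text
{'clock': 20.8, 'position': [0.593, 0.033, 0.294], 'tool_rot': [-3.142, 0.001, 0.285], 'force': [5.726, -3.37, -13.452], 'moment': [-0.86, -1.409, 0.097], 'grip_width': 0.038, 'finger_force': 22.221} -1.574 -0.074
0.9582656025886536 [-2.   0.5] {1: [-0.6, 0.4], 2: [-1.3, 0.8], 3: [-1.9, 1.2], 4: [-2.6, 1.6], 5: [-3.2, 2.0], 6: [-3.9, 2.4], 7: [-4.6, 2.7], 8: [-5.3, 3.1]}
```

The upward force now climbs past friction (−13.5 N), so the button also blocks lifting and the post is locked. I lower back to mid-play, let go and back off straight up.

>>> apply_moves:
  claw: [0.03,0.03,0.03,0.03,0.05,0.065,0.085,0.085,0.085,0.085,0.085]
  xyz:
    - [0,0,0.001]
    - [0,0,0.001]
    - [0,0,0.001]
    - [0,0,0]
    - [0,0,0]
    - [0,0,0]
    - [0,0,0]
    - [0,0,0]
    - [0,0,0]
    - [0,0,0]
    - [0,0,0]
  twist:
    - [0,0,-0.015]
    - [0,0,-0.015]
    - [0,0,0]
    - [0,0,0]
    - [0,0,0]
    - [0,0,0]
    - [0,0,0]
    - [0,0,0]
    - [0,0,0]
    - [0,0,0]
    - [0,0,0]

```text
clock: 21.95
position: [0.5936, 0.0334, 0.2919]
tool_rot: [-3.142, -0.0, 0.316]
force: [0.2, 0.0, -0.2]
grip_width: 0.0851
finger_force: 0.0
```

```bash
python3 o.py; python3 cmp.py
```

```text
{'clock': 21.95, 'position': [0.594, 0.033, 0.292], 'tool_rot': [-3.142, -0.0, 0.316], 'force': [0.227, 0.008, -0.242], 'moment': [0.038, -0.017, -0.025], 'grip_width': 0.085, 'finger_force': 0.0} -1.547 -0.002
0.9720165133476257 [-1.          0.16666667] {1: [-0.6, 0.4], 2: [-1.3, 0.8], 3: [-1.9, 1.2], 4: [-2.6, 1.6], 5: [-3.2, 2.0], 6: [-3.9, 2.4], 7: [-4.6, 2.7], 8: [-5.3, 3.1]}
```

>>> apply_moves:
  claw: [0.085,0.085,0.085,0.085,0.085,0.085,0.085,0.085]
  xyz:
    - [0,0,-0.005]
    - [0,0,-0.015]
    - [0,0,-0.02]
    - [0,0,-0.02]
    - [0,0,-0.02]
    - [0,0,-0.02]
    - [0,0,-0.01]
    - [0,0,0]
  twist:
    - [0,0,0]
    - [0,0,0]
    - [0,0,0]
    - [0,0,0]
    - [0,0,0]
    - [0,0,0]
    - [0,0,0]
    - [0,0,0]

```text
clock: 22.8
position: [0.594, 0.0336, 0.403]
tool_rot: [3.141, -0.002, 0.316]
force: [-0.1, 0.9, -0.3]
grip_width: 0.0852
finger_force: 0.0
```

```bash
python3 o.py; python3 cmp.py; python3 - <<'E'
from h import *
T=bot.grab_frame("top"); b=cv2.imread("pics/now.png")
cv2.imwrite("pics/fin.png",np.hstack([cv2.resize(b,(400,400)),crop(T,(300,170),100,100,4)]))
E
```

```text
{'clock': 22.8, 'position': [0.594, 0.034, 0.403], 'tool_rot': [3.141, -0.002, 0.316], 'force': [-0.059, 0.853, -0.324], 'moment': [-0.013, 0.027, 0.059], 'grip_width': 0.085, 'finger_force': 0.0} -1.519 0.07
0.969588041305542 [-1.          0.16666667] {1: [-0.6, 0.4], 2: [-1.3, 0.8], 3: [-1.9, 1.2], 4: [-2.6, 1.6], 5: [-3.2, 2.0], 6: [-3.9, 2.4], 7: [-4.6, 2.7], 8: [-5.3, 3.1]}
```

View pics/fin.png

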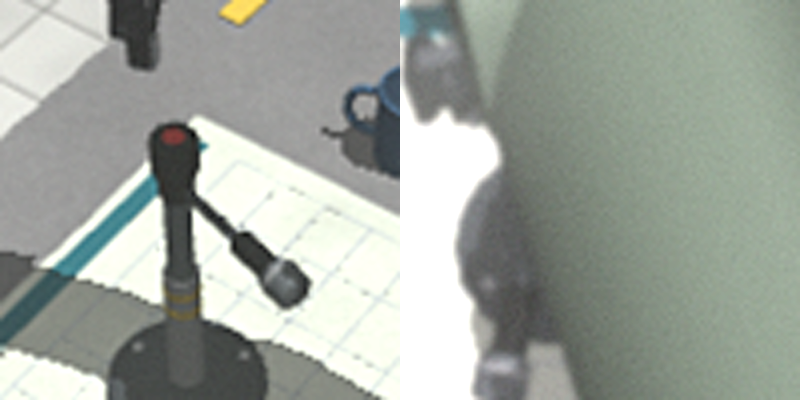

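The post stands raised with the knob free at (175,150) in the crop and the gripper clear above. Both turning and lifting were blocked, so I'm handing it in.

```bash
python3 -c "
from workcell import bot
print(bot.job_done())"
```

```text
the job is handed in; nothing more can be done
None
```

I raised the microphone post to the top hole, turned it clockwise about 80° until it locked, let go and handed the job in at about 23 s; I never saw the button itself, so the lock rests on force readings: turning torque rose to 0.27 N m and the lift check 13.5 N. Three extras: I pressed the post to its bottom stop first to set the height, took a few small turning steps after resistance first rose, and eased it back about 6° before release.

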